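# Drift the broken dowel out of a lamp foot

### The arm

A 6-joint arm with a two-finger parallel gripper is mounted at the origin on the work surface. World frame = base frame: x ahead of the robot, y to its left, z up, the work surface at z = 0. Lengths are in m, angles in rad, forces in N, time in s.
With the tool pointing down it reaches from about 0.275 to 1 m from the base axis. Payload 8.4 kg.
Tool frame: the origin (TCP) lies at the very end of the fingers, on their centre line; the grasp point (between the pads) lies 19 mm behind it; z points along the fingers, y is the line along which they close (so a half turn about z gives the same grasp; the last joint's range is limited). The gripper opens to 85 mm and grips with 20 to 120 N. Pads are 22 mm wide; open, the fingers measure 114 mm over their backs; the gripper's body (76 mm by 85 mm) begins 54 mm behind the grasp point. The pads swing forward as they close: fully open they stand 13 mm farther back than shut.
Start: joints at [-1.142, 0.353, 1.633, -0, 1.155, -0.002], TCP at [0.261, -0.568, 0.231] pointing down, gripper open.
Joint ranges: [-2.63, 2.63], [-0.92, 2.1], [0.06, 2.66], [-1.3, 4.44], [0, 2.69], [-3.02, 3.02]. Speed limits (rad/s): [2.22, 2.22, 2.79, 3.14, 3.14, 3.14].

### API

Orientations are given as a unit quaternion [w, x, y, z].
In Python, from rig import ctrl, optics gives the robot as it stands. The module is installed in compiled form; this text tells all that it offers. Calls block until the motion is done:
- ctrl.move_pose(position, orientation): joint-space move of the TCP to a pose.
- ctrl.movel(position, rotation=None, max_speed=0.15): straight line of the TCP; rotation=None keeps the orientation; max_speed is the mean speed in m/s.
- ctrl.goto_joints(angles): joint-space move.
- ctrl.move_gripper(opening, f_grip=None): finger opening in m; f_grip is the grip in N (None keeps the last); returns when the fingers have stopped.
- ctrl.wait(seconds).
- ctrl.ik(position, orientation): joint angles nearest the present ones, or None.
- optics.read_camera(name): name is "scene" or "top" or "wrist"; returns a dict with "image" (384x512x3 uint8, blue, green, red), "camera_matrix" (3x3 intrinsics, pixels), "k1" (the pictures are not rectified: a ray, as slopes to the right and down, at radius r is drawn at 1 + k1 r^2 times it, then the intrinsics apply), "rvec" (rotation vector, rad) and "tvec" (3), from world to camera coordinates, as OpenCV has them. Camera axes: x right, y down, z forward; pixel columns grow to the right and rows downward; lengths in m; the calibration is good to about 2 mm. A picture is of the moment at which its call begins. There is no depth.
A pose or a line that the arm cannot do raises ctrl.PlanningError and nothing moves.
- ctrl.close_job(): hands the job in; it is judged then, once.
Readings, each from a call of its own:
- ctrl.current_clock(): time.
- ctrl.current_joints(): joint angles.
- ctrl.current_qd(): joint speeds.
- ctrl.current_joint_efforts(): joint torques, N m.
- ctrl.current_tcp_pos(): TCP position.
- ctrl.current_orientation(): TCP orientation.
- ctrl.current_wrist_force(): force on the tool from outside, world axes, zero at the start.
- ctrl.current_wrist_torque(): the same for the moment, N m.
- ctrl.current_opening(): finger opening in m.
- ctrl.current_grasp_force(): force on a finger pad.
Only numpy, scipy, OpenCV 4.12 (cv2) and the standard library are available. Lean on these libraries where they do the work, as an engineer would, in place of code of your own. Each camera call takes 0.05 s, during which the arm holds its last target. There are 200 camera calls.

### The job

A broken dowel stub is stuck in the bore of the wooden lamp foot. Take the drift from its wooden holder, work its tip into the off-centre hole of the brass ferrule and push the stub down through the bore until it drops into the tray below, gently, never pressing with more than 20 N on the foot or the stub; then draw the drift out and stand it back down in its holder's socket. Leave the goods on the table where they are.

Things in the scene. Friction and masses are not known exactly. Their poses are not given: they have to be found in the camera images.
- foot: Wooden lamp foot set up for repair, fixed: a round disc 110 mm across, 40 mm thick, its underside 50 mm and its top 90 mm above the table, on two wooden bearers (18 mm wide, 110 mm along x, centred at y = +-47 mm). A vertical bore 27 mm wide runs through its middle, free right through once the stub is out. Origin: on the table, under the centre of disc, bore and tray; z up.
- foot_top (a point): Point on the bore's axis 102 mm above the table, level with the flat top of a brass ferrule (ring 38 mm across, 5 mm thick, straight 13.5 mm hole) on a black rubber washer; it gives 1 mm per 4.5 N. Set by hand, its hole's centre lies 5 mm off this point in a direction that varies and is not measured (look from above or feel). A drift upright in the hole meets only the stub below.
- foot_tray (a point): Middle of the floor of the open plywood tray on the table under the foot, between the bearers: 160 mm along the foot's x, 72 mm along its y, 18 mm high, walls and floor 4 mm.
- stub: Broken dowel stub: pale wood cylinder, 24 mm in diameter, 25 mm long, upright in the bore on the foot's axis. Origin: centre of its underside (at the start about 60 mm above the table, its top 17 mm below the ferrule's top); z along its axis. Two sprung catches hold it: it rubs with 6 to 13 N as it slides, cannot come out upward, and falls free once its top is down to about 56 mm.
- stub_center (a point): Middle of the stub, on its axis.
- drift: Drift (the pushing tool), 122 mm long, about 90 g, standing upright in its holder: a round steel shank 12 mm in diameter and 62 mm long, whose last 4 mm taper to a flat tip 8 mm across, under a dark wooden square handle 24 x 24 mm and 60 mm long. Origin: centre of the flat tip; z runs up the shank; x and y are square to the handle's faces.
- drift_tip (a point): Centre of the drift's flat lower tip (the drift's origin).
- drift_grip (a point): Middle of the drift's handle, 92 mm above its tip: the place to grip, across a facing pair of flats.
- holder: Drift holder, fixed: pale wood block 70 x 70 mm, 50 mm high, with one round vertical socket 16 mm wide and 42 mm deep in the middle of its top (socket floor 8 mm above the table). Origin: centre of its underside on the table, under the socket's axis.
- mushroom: Bystander: turned wooden mushroom, 68 mm across, 75 mm tall. Origin: centre of its underside.
- dish: Bystander: white ceramic bowl, 90 mm across, 35 mm tall. Origin: centre of its underside.
- mill: Bystander: dark wooden pepper mill, 48 mm across, 110 mm tall. Origin: centre of its underside.
Mind the look-alikes: they are no part of the job. What is shaped like the drift but green is not meant.

How it is judged:
On the way, in this order (a step that is already met when the one before it is completed fails the run):
1. the drift is lifted out of its holder, the stub still in the bore (z of drift_tip in the frame of holder above 0.055 m and height (world z) of stub_center above 0.06 m), for 0.1 s.
2. the stub has dropped into the tray while the drift stands in the bore (height (world z) of stub_center below 0.035 m and height (world z) of drift_tip below 0.075 m and horizontal distance between drift_tip and foot below 0.012 m), for 0.05 s.
At the end, for the whole second after the job is handed in: The stub lies at rest in the tray under the foot, and the drift stands upright in its holder's socket, its tip down on the socket floor (within 6 mm), released and at rest (height (world z) of stub_center below 0.025 m and x of stub_center in the frame of foot between -0.076 and 0.076 m and y of stub_center in the frame of foot between -0.034 and 0.034 m and linear speed of each of stub, drift below 0.03 m/s and horizontal distance between drift_tip and holder below 0.006 m and height (world z) of drift_tip below 0.014 m and angle between drift's own z axis and vertical below 0.12 rad); the robot touches nothing.
It fails at once if the drift presses on the foot or its ferrule with more than 20 N (contact force between drift and foot above 20 N).
It fails at once if the drift presses on the stub with more than 20 N (contact force between drift and stub above 20 N).
It fails at once if the gripper or arm bears on the foot with more than 20 N (contact force between any of the arm, the fingers and foot above 20 N).
It fails at once if a bystander is moved by more than 20 mm (distance of any of mushroom, dish, mill from where it was at the start of the episode above 0.02 m).
It also fails if it takes over 64 s, if anything falls off the work surface, if the arm or the gripper's body presses on something with over 40 N, if the wrist force passes 120 N, or if a joint passes its speed limit or range.

## Working session

There is one attempt and no reset: what is moved stays moved. The work goes in short steps, each a Python script; the robot and the scene stay as the last script left them, time stands still between calls to the robot, and variables do not carry over. Pictures are saved under pics/ and viewed, at most 10 in all, crops included, and the job is handed in when it is done.

```bash
mkdir -p pics; cat > h.py <<'E'
import numpy as np, cv2
from rig import ctrl, optics
def cam(n):
    c=optics.read_camera(n); c['K']=np.array(c['camera_matrix'],float); c['R']=cv2.Rodrigues(np.array(c['rvec'],float))[0]; c['t']=np.array(c['tvec'],float).ravel(); return c
def ray(c,u,v):
    x,y=np.linalg.solve(c['K'],[u,v,1.])[:2]; rd=np.hypot(x,y); r=rd
    for _ in range(20): r=rd/(1+c['k1']*r*r)
    s=r/rd if rd>1e-9 else 1
    d=c['R'].T@np.array([x*s,y*s,1]); return -c['R'].T@c['t'], d/np.linalg.norm(d)
def onz(c,u,v,z):
    o,d=ray(c,u,v); return o+d*(z-o[2])/d[2]
def proj(c,p):
    q=c['R']@np.array(p,float)+c['t']; x,y=q[:2]/q[2]; f=1+c['k1']*(x*x+y*y); return (c['K']@[x*f,y*f,1])[:2]
def tri(rs):
    A=np.zeros((3,3));b=np.zeros(3)
    for o,d in rs:
        P=np.eye(3)-np.outer(d,d);A+=P;b+=P@o
    p=np.linalg.solve(A,b); return p,[np.linalg.norm((np.eye(3)-np.outer(d,d))@(p-o)) for o,d in rs]
E
python3 - <<'E'
from h import *
import pickle
cs={n:cam(n) for n in('scene','top','wrist')}
pickle.dump(cs,open('c0.pkl','wb'))
for n,c in cs.items(): print(n,c['K'].round(1).tolist(),c['k1'],(-c['R'].T@c['t']).round(3),c['R'][2].round(2))
cv2.imwrite('pics/a.png',cs['scene']['image']); cv2.imwrite('pics/b.png',cs['top']['image'])
print(ctrl.current_clock(),ctrl.current_orientation(),ctrl.current_opening())
E
```

```text
scene [[490.2, 0.0, 260.1], [0.0, 490.2, 190.6], [0.0, 0.0, 1.0]] 0.05466348373781815 [1.305 0.165 0.603] [-0.81 -0.2  -0.55]
top [[433.2, 0.0, 257.7], [0.0, 433.2, 192.2], [0.0, 0.0, 1.0]] 0.02511925691886122 [0.408 0.009 0.95 ] [ 0.17 -0.   -0.99]
wrist [[292.4, 0.0, 255.6], [0.0, 292.4, 194.0], [0.0, 0.0, 1.0]] 0.004581448601924365 [ 0.332 -0.533  0.373] [-0.28 -0.13 -0.95]
0.15 [-5.22493699e-04  9.76888997e-01  2.13746580e-01 -1.16478793e-04] 0.08542234635765397
```

View pics/a.png

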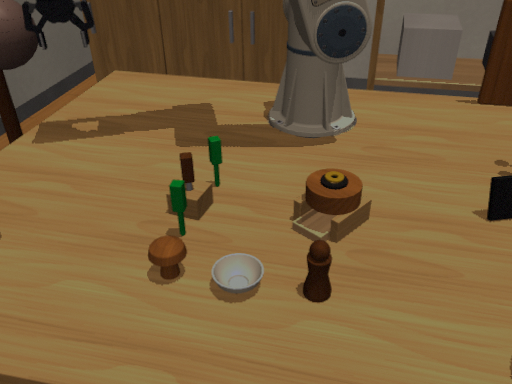

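View pics/b.png

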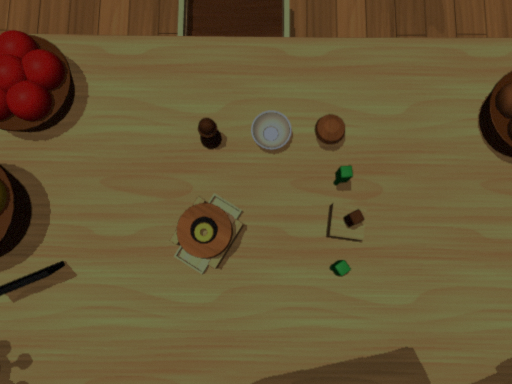

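The scene view shows a brown-handled tool at (187,168) in the pale block, green look-alikes at (178,195) and (215,150), and the foot with its brass ferrule at (334,178). The top view shows the brown handle at (354,218), greens at (345,173) and (341,268), and the ferrule at (204,231). Candidates for the drift are the brown one (chosen), green A and green B (both rejected). Next I'll measure roughly and take wrist close-ups.

```bash
cat > s1.py <<'E'
from h import *
import pickle
cs=pickle.load(open('c0.pkl','rb')); S,T=cs['scene'],cs['top']
print('drift top',tri([ray(S,187,155),ray(T,355,217)]))
print('ferrule',tri([ray(S,335,177),ray(T,204,231)]))
for n,s,t in(('gA',(178,183),(346,172)),('gB',(214,140),(342,268))): print(n,tri([ray(S,*s),ray(T,*t)]))
# camera pose in tool frame
W=cs['wrist']; p=ctrl.current_tcp_pos(); q=ctrl.current_orientation()
from scipy.spatial.transform import Rotation as Ro
R=Ro.from_quat(np.roll(q,-1)).as_matrix(); print('cam in tool',R.T@(-W['R'].T@W['t']-p),(R.T@W['R'].T).round(3))
E
python3 s1.py
```

```text
drift top (array([ 0.50481684, -0.17984172,  0.1272633 ]), [np.float64(0.0006863106498795664), np.float64(0.000686310649879555)])
ferrule (array([0.47815966, 0.11244311, 0.09837453]), [np.float64(0.0007305208639979459), np.float64(0.0007305208639979811)])
gA (array([ 0.59426444, -0.16602444,  0.11855279]), [np.float64(0.00032209530159360973), np.float64(0.000322095301593686)])
gB (array([ 0.40881626, -0.15495896,  0.1150198 ]), [np.float64(0.0008667036518135621), np.float64(0.0008667036518135378)])
cam in tool [ 0.07916108 -0.0015628  -0.14262474] [[ 0.    -0.95  -0.312]
 [ 1.     0.001 -0.001]
 [ 0.001 -0.312  0.95 ]]
```

```bash
cat >> h.py <<'E'
from scipy.spatial.transform import Rotation as Ro
def down(yaw): # tool x axis at heading yaw, z down
    R=Ro.from_euler('z',yaw)*Ro.from_euler('x',np.pi); return np.roll(R.as_quat(),1)
E
cat > s2.py <<'E'
from h import *
import pickle
out={}
def look(n,tgt,yaw,dz=.1):
    for y in yaw:
        q=down(y); 
        if ctrl.ik([tgt[0],tgt[1],tgt[2]+dz],q) is None: print('noik',y); continue
        ctrl.move_pose([tgt[0],tgt[1],tgt[2]+dz],q); out[n]=cam('wrist'); print(n,y,ctrl.current_clock(),ctrl.current_joints().round(2) if hasattr(ctrl.current_joints(),'round') else ctrl.current_joints()); return
t0=ctrl.current_orientation(); 
look('d1',(.505,-.18,.127),[0.5]); look('d2',(.505,-.18,.127),[-1.]);
look('f1',(.478,.112,.102),[-.4]); look('f2',(.478,.112,.102),[1.2])
pickle.dump(out,open('c1.pkl','wb'))
m=np.vstack([np.hstack([out['d1']['image'],out['d2']['image']]),np.hstack([out['f1']['image'],out['f2']['image']])])
cv2.imwrite('pics/c.png',cv2.resize(m,(800,600),interpolation=cv2.INTER_AREA))
E
python3 s2.py
```

```text
d1 0.5 1.875 [-0.35  0.22  1.83 -0.    1.09  0.73]
d2 -1.0 3.2667 [-0.35  0.22  1.83 -0.    1.09  2.22]
f1 -0.4 4.45 [ 0.23  0.18  1.94 -0.    1.02  2.2 ]
f2 1.2 5.925 [ 0.23  0.18  1.94 -0.    1.02  0.6 ]
```

View pics/c.png

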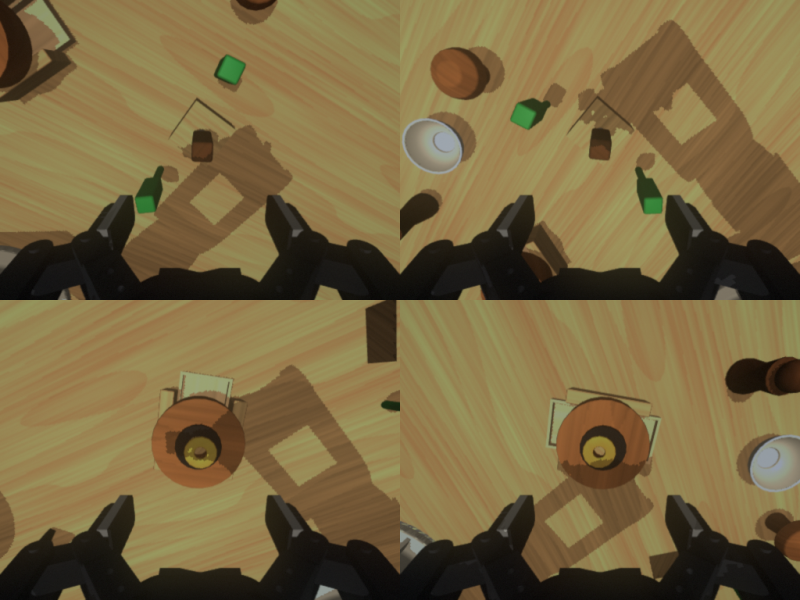

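The wrist views show the brown drift at about (202,145) and (600,143), with green ones beside it, and the ferrule and its hole at about (200,453) and (600,452). I'll enlarge these four areas.

```bash
cat > s3.py <<'E'
from h import *
import pickle
o=pickle.load(open('c1.pkl','rb'))
def crop(n,u,v,w=80,h=60,k=5):
    im=o[n]['image'][v-h//2:v+h//2,u-w//2:u+w//2]; im=cv2.convertScaleAbs(im,alpha=1.8,beta=10)
    im=cv2.resize(im,None,fx=k,fy=k,interpolation=cv2.INTER_CUBIC)
    for i in range(0,w,10): cv2.putText(im,str(u-w//2+i),(i*k,8),0,.3,(255,255,255),1); cv2.line(im,(i*k,10),(i*k,14),(255,255,255),1)
    for i in range(10,h,10): cv2.putText(im,str(v-h//2+i),(0,i*k+3),0,.3,(255,255,255),1); cv2.line(im,(22,i*k),(26,i*k),(255,255,255),1)
    return im
m=np.vstack([np.hstack([crop('d1',259,186),crop('d2',255,184)]),np.hstack([crop('f1',254,194),crop('f2',256,192)])])
cv2.imwrite('pics/d.png',m)
E
python3 s3.py
```

```text
(no output)
```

View pics/d.png

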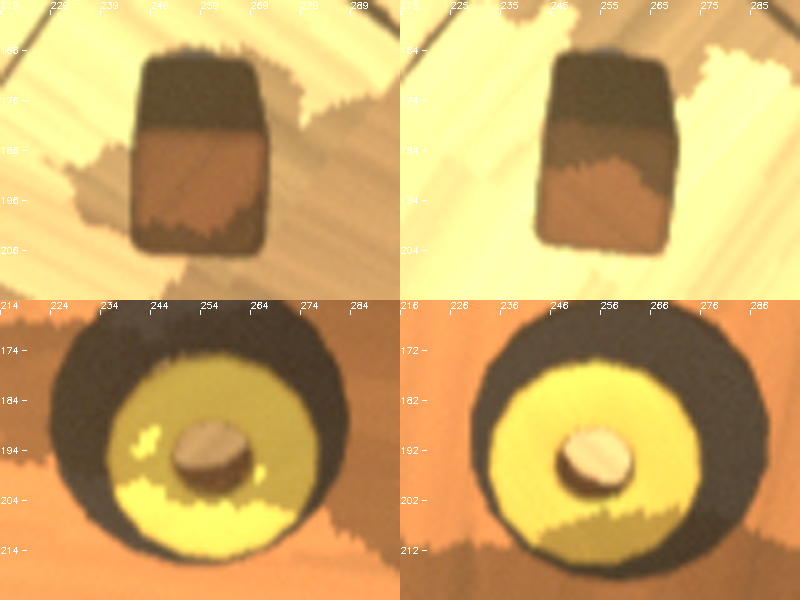

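The crops show the handle's top face with its edges nearly square to the image, so its yaw is measurable. The hole centre is at about f1 (256,195) and f2 (255,194). I'll compute positions and cross-check heights.

```bash
cat > s4.py <<'E'
from h import *
import pickle
o=pickle.load(open('c1.pkl','rb')); cs=pickle.load(open('c0.pkl','rb')); 
O={'d1':(219,156),'d2':(215,154),'f1':(214,164),'f2':(216,162)}
px=lambda n,x,y:(O[n][0]+(x+.5)/5-.5,O[n][1]+(y+.5)/5-.5)
R=lambda n,x,y:ray(o[n],*px(n,x,y)); Z=lambda n,x,y,z:onz(o[n],*px(n,x,y),z)
d1=[(137,129),(266,132),(262,257),(132,250)]; d2=[(145,122),(277,132),(264,254),(137,243)]
print('drift top tri',tri([R('d1',*np.mean(d1,0)),R('d2',*np.mean(d2,0))]))
for n,d in(('d1',d1),('d2',d2)):
    P=np.array([Z(n,*q,.13)[:2] for q in d]); e=[P[(i+1)%4]-P[i] for i in range(4)]
    print(n,P.mean(0),[round(float(np.linalg.norm(x)),4) for x in e],np.degrees([np.arctan2(x[1],x[0])%(np.pi/2) for x in e]).round(1))
h1,h2=(212.5,159),(195.5,163.5); print('hole tri',tri([R('f1',*h1),R('f2',*h2)]),Z('f1',*h1,.102),Z('f2',*h2,.102))
print('ring tri',tri([R('f1',213,157.5),R('f2',194.5,163.5)]))
print('washer',tri([R('f1',199,118),R('f2',219,131)]),Z('f1',199,118,.097),Z('f2',219,131,.097))
for n in('f1','f2'): print(n,'view bearing check; top cam px of hole',proj(cs['top'],Z(n,*(h1 if n=='f1' else h2),.102)))
E
python3 s4.py
```

```text
drift top tri (array([ 0.50486615, -0.18176392,  0.12704249]), [np.float64(4.8540721262253156e-05), np.float64(4.854072126235129e-05)])
d1 [ 0.50561852 -0.18135739] [0.022, 0.0227, 0.0228, 0.022] [27.2 27.8 25.3 25.8]
d2 [ 0.50524701 -0.18241595] [0.0225, 0.0222, 0.0223, 0.0219] [28.3 27.8 27.5 28.4]
hole tri (array([0.4755938 , 0.11265637, 0.10073895]), [np.float64(0.00019352919125568477), np.float64(0.00019352919125579585)]) [0.47579529 0.1124252  0.102     ] [0.47592736 0.113129   0.102     ]
ring tri (array([0.47544472, 0.11252758, 0.09992276]), [np.float64(6.864237277192404e-05), np.float64(6.864237277202722e-05)])
washer (array([0.48037975, 0.11336946, 0.08926581]), [np.float64(0.0002843958529612643), np.float64(0.00028439585296129806)]) [0.48224088 0.11229193 0.097     ] [0.48140069 0.11572998 0.097     ]
f1 view bearing check; top cam px of hole [203.38043406 232.09872945]
f2 view bearing check; top cam px of hole [203.02185199 232.02876863]
```

Drift axis is (0.5054,-0.1819) with flats at 27.3° and top z about 0.128. Hole is (0.4758,0.1127) with z about 0.101, about 5 mm from the washer centre. All of this fits the description. Next: grasp, lift, and look.

```bash
cat > s5.py <<'E'
from h import *
import pickle
q=down(np.radians(27.3)); x,y=.5054,-.1819
ctrl.move_gripper(.055,f_grip=80)
ctrl.move_pose([x,y,.16],q); ctrl.movel([x,y,.083],max_speed=.08)
print('F before',ctrl.current_wrist_force(),ctrl.current_tcp_pos(),ctrl.current_clock())
ctrl.move_gripper(.0,f_grip=80)
print('open',ctrl.current_opening(),ctrl.current_grasp_force(),ctrl.current_wrist_force(),ctrl.current_wrist_torque(),ctrl.current_clock())
ctrl.movel([x,y,.215],max_speed=.1)
print('F lifted',ctrl.current_wrist_force(),ctrl.current_opening(),ctrl.current_clock())
ctrl.move_pose([.4758,.1127,.215],q); ctrl.wait(.3)
print(ctrl.current_tcp_pos(),ctrl.current_wrist_force(),ctrl.current_clock())
o={n:cam(n) for n in('scene','top','wrist')}; pickle.dump(o,open('c2.pkl','wb'))
a=o['scene']['image'][90:240,240:430]; b=o['wrist']['image'][110:290,150:360]
cv2.imwrite('pics/e.png',np.hstack([cv2.resize(cv2.convertScaleAbs(a,alpha=1.3),(400,316),interpolation=2),cv2.resize(cv2.convertScaleAbs(b,alpha=1.6),(369,316),interpolation=2)]))
E
python3 s5.py
```

```text
F before [ 0.2362515   0.08847356 -0.35473432] [ 0.50578379 -0.18203489  0.08344141] 8.5917
open 0.023118639873240088 78.06686639785767 [-0.26480506 -0.8044438   4.63002027] [-0.21244744  0.12602254 -0.00184674] 8.975
F lifted [-0.01691319 -0.01138128 -0.00754752] 0.023220137597787262 10.4417
[0.47603804 0.11196577 0.21496199] [ 0.75546946 -0.30942451 -1.39704588] 11.875
```

View pics/e.png

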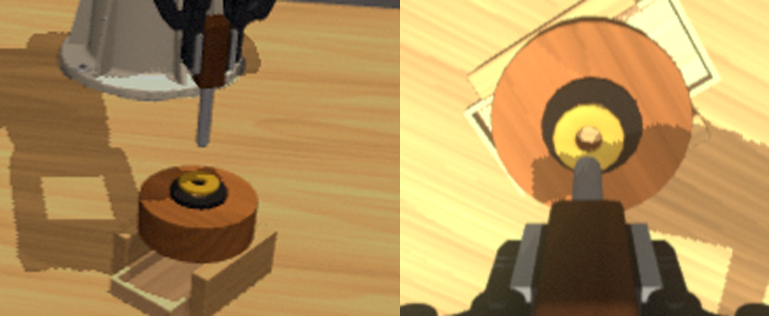

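The drift is held upright over the ferrule. In the scene crop the tip is at about (203,145); in the wrist crop the tip is at about (588,160) and the hole at (589,137). I'll check the tip and hole numerically.

```bash
cat > s6.py <<'E'
from h import *
import pickle
o=pickle.load(open('c2.pkl','rb')); W,S,T=o['wrist'],o['scene'],o['top']
for i in range(2): print(ctrl.current_tcp_pos(),ctrl.current_wrist_force())
P=np.array([.47604,.11197,.140]); print('pred tip px',proj(W,P),proj(S,P), 'pred handle low',proj(W,P+[0,0,.062]))
print('hole now',onz(W,150+188.7/1.757,110+137/1.757,.102), 'hole pred px',proj(W,[.4758,.1127,.102]))
k=6
a=W['image'][165:225,225:290]; b=S['image'][120:200,300:370]
f=lambda im,u,v:cv2.resize(cv2.convertScaleAbs(im,alpha=1.6),None,fx=k,fy=k,interpolation=2)
A,B=f(a,0,0),f(b,0,0); A=cv2.copyMakeBorder(A,0,B.shape[0]-A.shape[0],0,0,0)
for i in range(0,65,10): cv2.line(A,(i*k,0),(i*k,6),(255,0,0),1)
for i in range(0,60,10): cv2.line(A,(0,i*k),(6,i*k),(255,0,0),1)
cv2.imwrite('pics/f.png',np.hstack([A,B])); print(A.shape,B.shape)
E
python3 s6.py
```

```text
[0.47588978 0.1123709  0.21496801] [-0.64546933 -0.0567751  -1.94116355]
[0.47588978 0.1123709  0.21496801] [-0.64546933 -0.0567751  -1.94116355]
pred tip px [258.04787355 203.30771427] [336.09055712 157.86475815] pred handle low [258.8280201  239.25659289]
hole now [0.47685179 0.11274159 0.102     ] hole pred px [256.91084385 188.97057396]
(480, 390, 3) (480, 420, 3)
```

View pics/f.png

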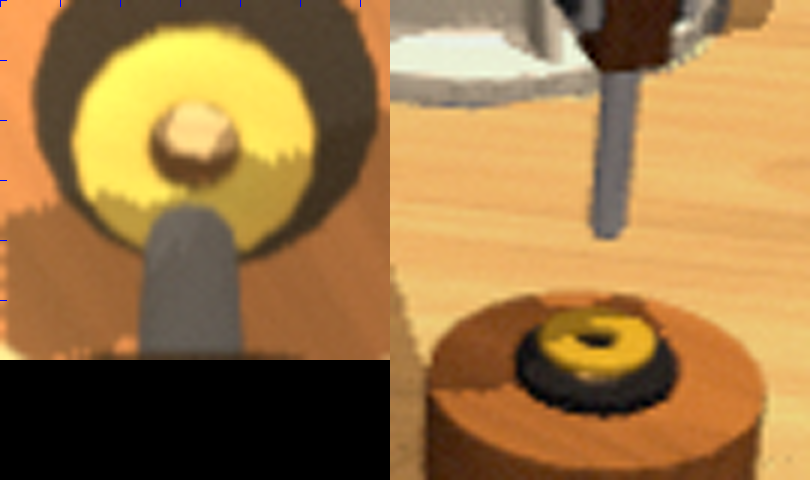

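```bash
cat > s7.py <<'E'
from h import *
import pickle
from scipy.optimize import least_squares
o=pickle.load(open('c2.pkl','rb')); W,S=o['wrist'],o['scene']; c=pickle.load(open('c1.pkl','rb'))
g=lambda u0,v0,x,y,k:np.array([u0+(x+.5)/k-.5,v0+(y+.5)/k-.5])
tcp=np.array([.47589,.11237,.215]); yaw=np.radians(27.3); ex=np.array([np.cos(yaw),np.sin(yaw),0]); ey=np.array([np.sin(yaw),-np.cos(yaw),0])
obs=[]
hole=lambda p:np.array([p[0],p[1],.102]); tip=lambda p,z=-.075:tcp+p[2]*ex+p[3]*ey+[0,0,z]
wb=lambda p:p[4:6]; sb=lambda p:p[6:8]
rim=4e-3*ex
L=[(W,hole,wb,g(225,165,195,145,6),1),(c['f1'],hole,wb,g(214,164,212.5,159,5),1),(c['f2'],hole,wb,g(216,162,195.5,163.5,5),1),
 (W,lambda p:tip(p)+rim,wb,g(225,165,190,206,6),1),(S,hole,sb,g(300,120,210,338,6),1),(S,lambda p:tip(p),sb,g(300,120,217,236,6),1)]
def f(p):
    r=[ (proj(C,h(p))+b(p)-m) for C,h,b,m,s in L]
    return np.r_[np.ravel(r)/.4,p[2:4]/.0008,p[4:8]/2.]
s=least_squares(f,[.4758,.1127,0,0,0,0,0,0],x_scale=[1e-3]*4+[1]*4)
np.set_printoptions(precision=5,suppress=True)
print(s.x); print((f(s.x)[:12]*.4).reshape(-1,2)); print('cov mm/px',np.sqrt(np.diag(np.linalg.inv(s.jac.T@s.jac))))
# upright check in scene: slope of shank
print('shank scene pred',proj(S,tip(s.x))-proj(S,tip(s.x,-.075+.055)),'obs',(217-228)/6,(236-75)/6)
print('target tcp',s.x[:2]-s.x[2]*ex[:2]-s.x[3]*ey[:2])
E
python3 s7.py
```

```text
[ 0.47565  0.11275 -0.00056 -0.0009   0.1455  -0.3306  -0.67049  1.17066]
[[-0.15171  0.00318]
 [-0.13367 -0.04939]
 [ 0.00895  0.16024]
 [ 0.27061 -0.1008 ]
 [-0.19908  0.05059]
 [ 0.2259  -0.09742]]
cov mm/px [0.00032 0.00033 0.00039 0.00038 0.36265 0.34232 0.32262 0.2909 ]
shank scene pred [-2.26986 25.98845] obs -1.8333333333333333 26.833333333333332
target tcp [0.47656 0.11221]
```

The joint fit has residuals under 0.3 px. The TCP should go to (0.4766,0.1122), with about 0.5 mm uncertainty. Next is a guarded descent.

```bash
cat > s8.py <<'E'
from h import *
np.set_printoptions(precision=4,suppress=True)
tx,ty=.47656,.11221; cx,cy=tx,ty
ctrl.movel([cx,cy,.190],max_speed=.05); ctrl.wait(.15)
p=np.array(ctrl.current_tcp_pos()); cx+=tx-p[0]; cy+=ty-p[1]
ctrl.movel([cx,cy,.182],max_speed=.05); ctrl.wait(.15)
print(ctrl.current_tcp_pos(),ctrl.current_clock())
F0=np.mean([(ctrl.wait(.02),ctrl.current_wrist_force())[1] for _ in range(8)],0); print('F0',F0)
z=.182
while z>.1585:
    z-=.001; ctrl.movel([cx,cy,z],max_speed=.02); F=ctrl.current_wrist_force()-F0
    print(round(z,4),F,np.array(ctrl.current_tcp_pos())*1e3,ctrl.current_clock())
    if F[2]>7 or np.hypot(*F[:2])>7: print('stop'); break
np.save('F0.npy',np.r_[F0,cx,cy,z])
E
python3 s8.py
```

```text
[0.4764 0.1122 0.182 ] 13.2833
F0 [ 0.0247  0.2051 -0.9613]
0.181 [0.5666 0.5937 0.2909] [476.3021 112.1228 180.9588] 13.6667
0.18 [-0.8675 -0.8755  0.461 ] [476.261  112.1123 179.9071] 13.9167
0.179 [-0.018  -0.0864  0.2262] [476.2761 112.1317 178.9223] 14.1667
0.178 [-0.2473 -1.2404  0.1805] [476.2671 112.1296 177.922 ] 14.4167
0.177 [0.0078 0.5123 0.0477] [476.2768 112.1192 176.9242] 14.6667
0.176 [ 0.5623 -0.0587 -0.2988] [476.2841 112.135  175.9254] 14.9167
0.175 [0.4064 0.2567 0.5643] [476.3088 112.1587 174.9435] 15.1667
0.174 [-0.0653  0.1811  0.956 ] [476.2992 112.1456 173.9408] 15.4167
0.173 [-0.4385 -0.5135 -0.8117] [476.2586 112.1242 172.9112] 15.6667
0.172 [-1.1079 -0.1992  1.0291] [476.2738 112.1159 171.9239] 15.9167
0.171 [-0.6924  0.1804 -0.0951] [476.2817 112.1281 170.9286] 16.1667
0.17 [-0.7528 -0.643   0.1403] [476.296  112.1342 169.9364] 16.4167
0.169 [ 0.4375 -0.2524  0.1549] [476.2897 112.1235 168.939 ] 16.6667
0.168 [-0.3    -0.5456  0.4303] [476.2697 112.1134 167.8943] 16.9167
0.167 [-1.308  -0.9718  1.4466] [476.2821 112.1331 166.9391] 17.1667
0.166 [ 0.7881  0.084  -0.2543] [476.3022 112.1118 165.9358] 17.4167
0.165 [ 0.2409 -0.3786  0.8927] [476.2789 112.1286 164.9358] 17.6667
0.164 [-0.3924 -0.0747  0.1241] [476.2912 112.1413 163.9358] 17.9167
0.163 [ 0.0796 -0.2225  0.0801] [476.3008 112.1299 162.9273] 18.1667
0.162 [ 0.1419 -0.2323  0.1459] [476.2622 112.1285 161.9282] 18.4167
0.161 [0.1297 0.9305 0.2475] [476.2945 112.1539 160.942 ] 18.6667
0.16 [-1.095  -0.6942  3.9412] [476.3824 112.1434 160.1785] 18.9167
0.159 [-1.4314  0.2809  6.9532] [476.5257 112.2266 159.3716] 19.1667
0.158 [-1.9722 -0.9664  7.0882] [476.5638 112.2063 158.4377] 19.4167
stop
```

The tip entered the hole freely and met the stub at tip z about 0.085, as expected, with about 7 N of sliding friction. Now I'll push on gently.

```bash
cat > s9.py <<'E'
from h import *
np.set_printoptions(precision=3,suppress=True)
a=np.load('F0.npy'); F0=a[:3]; cx,cy,z=a[3:]; low=0
while z>.1275:
    z-=.001; ctrl.movel([cx,cy,z],max_speed=.02); F=ctrl.current_wrist_force()-F0
    print(round(z,4),F,np.array(ctrl.current_tcp_pos())[2]*1e3)
    if F[2]>15.5 or np.hypot(*F[:2])>8: print('stop'); break
    low=low+1 if F[2]<2.5 else 0
    if low>=2: print('free'); break
a[5]=z; np.save('F0.npy',a); print(ctrl.current_clock(),ctrl.current_opening())
cv2.imwrite('pics/g.png',cv2.resize(cam('scene')['image'][130:260,250:430],(720,520),interpolation=2))
E
python3 s9.py
```

```text
0.157 [-0.92  -0.689  7.153] 157.453973336696
0.156 [-1.516 -0.201  7.523] 156.48007706495042
0.155 [-0.991  0.151  7.774] 155.4978713260997
0.154 [-1.082 -0.225  8.161] 154.4872305705296
0.153 [-0.912 -2.419  7.613] 153.48722764590207
0.152 [-0.985 -1.607  8.277] 152.55762882292157
0.151 [-2.393 -0.523  9.948] 151.59335120498767
0.15 [-2.156 -0.673  9.849] 150.599357041809
0.149 [-1.969  0.066  9.337] 149.6108352739952
0.148 [-1.943 -1.012  9.531] 148.6296221080991
0.147 [-2.418 -0.85   9.14 ] 147.6075842417731
0.146 [-1.403  0.174 10.058] 146.59124536747822
0.145 [-2.414 -0.954  9.409] 145.6003079670024
0.144 [-1.347 -0.536  9.285] 144.5385821953931
0.143 [-2.124 -0.833  8.887] 143.5603189536327
0.142 [-2.519  0.707  8.862] 142.56093003145577
0.141 [-2.652 -0.604  8.297] 141.53206236080706
0.14 [-1.821  0.359 10.291] 140.5335513023812
0.139 [-2.653 -0.414  9.221] 139.5107910755141
0.138 [-2.61  -0.992  9.143] 138.5011795724176
0.137 [-2.729 -0.104  7.998] 137.4252564544583
0.136 [-2.201  0.637  7.855] 136.38523504486173
0.135 [-1.355 -0.437  6.355] 135.2520011025728
0.134 [-1.801  0.354  4.418] 134.09143080516105
0.133 [-1.683 -0.538  2.719] 132.8228833387743
0.132 [-0.332 -1.019  1.195] 131.81345642393998
0.131 [-0.189 -0.384  1.029] 130.87156821186545
free
26.1667 0.023042651628373847
```

View pics/g.png

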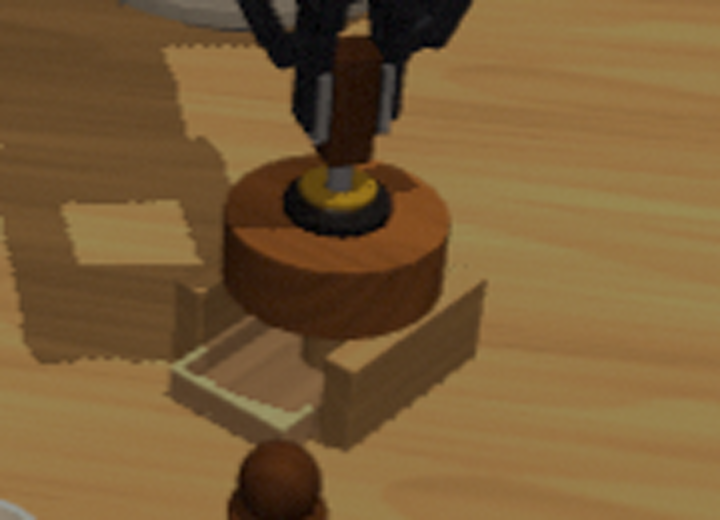

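The force fell to about 1 N at tip z about 0.056, and something lies in the tray under the disc at about (318,345). I'll push a little further to be sure, then withdraw and check through the bore.

```bash
cat > s10.py <<'E'
from h import *
import pickle
np.set_printoptions(precision=3,suppress=True)
a=np.load('F0.npy'); F0=a[:3]; cx,cy,z=a[3:]
for _ in range(2):
    z-=.001; ctrl.movel([cx,cy,z],max_speed=.02); print(ctrl.current_wrist_force()-F0)
ctrl.wait(.3); print(ctrl.current_wrist_force()-F0)
S0=cam('scene')
ctrl.movel([cx,cy,.160],max_speed=.05); print('up',ctrl.current_wrist_force()-F0,ctrl.current_opening())
ctrl.movel([cx,cy,.215],max_speed=.08); ctrl.wait(.1)
o={'w':cam('wrist'),'s':cam('scene'),'t':cam('top')}; pickle.dump(o,open('c3.pkl','wb')); print(ctrl.current_tcp_pos(),ctrl.current_clock())
for zz in(.004,.029): print('stub px in scene crop',(proj(S0,[.481,.113,zz])-[270,190])*5)
k=6
A=cv2.resize(cv2.convertScaleAbs(o['w']['image'][165:225,225:290],alpha=1.6),None,fx=6,fy=6,interpolation=2)
B=cv2.resize(cv2.convertScaleAbs(o['s']['image'][120:200,300:370],alpha=1.3),(390,446),interpolation=2)
C=cv2.resize(cv2.convertScaleAbs(S0['image'][190:250,270:350],alpha=1.8),None,fx=5,fy=5,interpolation=2)
H=600; M=np.zeros((H,800,3),np.uint8); M[:360,:390]=A; M[:446,400:790]=B; M[300:600,:400]=C
cv2.imwrite('pics/h.png',M)
E
python3 s10.py
```

```text
[ 0.285 -0.035  0.067]
[ 0.409 -0.449  1.15 ]
[ 0.569 -0.576  1.222]
up [-0.822 -0.311 -0.375] 0.022950516352439665
[0.476 0.112 0.215] 28.925
stub px in scene crop [307.071 134.392]
stub px in scene crop [311.297  84.601]
```

View pics/h.png

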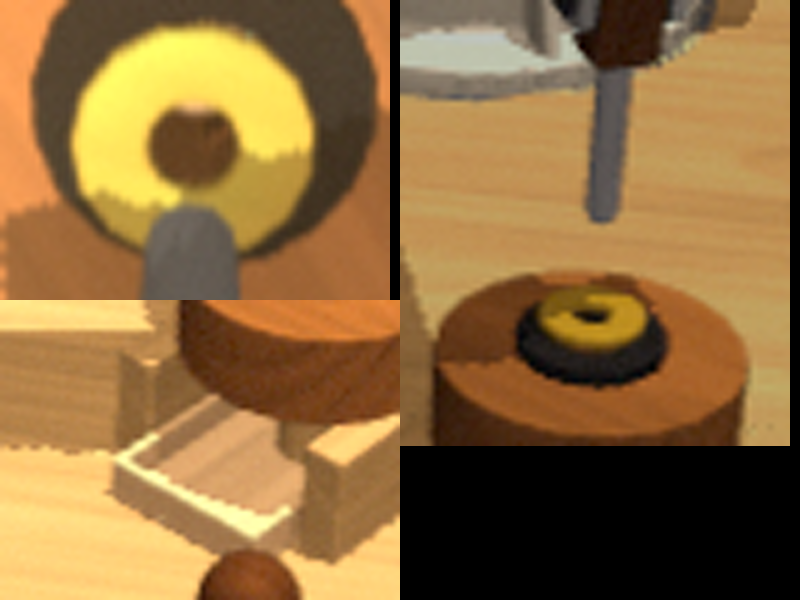

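The bore is now dark and empty, the stub stands in the tray at about (290,435), and the tip looks the same as before in the wrist view, so it did not slip. I'll put the drift back at the recorded grasp pose with a guarded descent.

```bash
cat > s11.py <<'E'
from h import *
np.set_printoptions(precision=4,suppress=True)
q=down(np.radians(27.3)); x,y=.5054,-.1819
ctrl.move_pose([x,y,.215],q); ctrl.movel([x,y,.140],max_speed=.08); ctrl.wait(.1)
p=np.array(ctrl.current_tcp_pos()); cx,cy=x+.5057-p[0],y-.1820-p[1]
F0=np.mean([(ctrl.wait(.02),ctrl.current_wrist_force())[1] for _ in range(6)],0); z=.140; print(p,F0)
while z>.0825:
    z-=.003 if z>.090 else .001
    ctrl.movel([cx,cy,z],max_speed=.03); F=ctrl.current_wrist_force()-F0
    if z<.09 or np.linalg.norm(F)>3: print(round(z,4),F,ctrl.current_tcp_pos()[2])
    if F[2]>4 or np.hypot(*F[:2])>8: print('contact'); break
print(ctrl.current_tcp_pos(),ctrl.current_clock())
E
python3 s11.py
```

```text
[ 0.5058 -0.182   0.1406] [-0.3156  0.1563 -0.7972]
0.089 [-0.3296  0.3524  0.1398] 0.08878034647650851
0.088 [ 0.6662 -0.73   -0.7939] 0.08798753162330998
0.087 [ 0.1164 -0.0325  0.2325] 0.08695182608550832
0.086 [ 0.2301 -0.8795 -0.3861] 0.08595312864234707
0.085 [-0.1408  0.3399  0.2257] 0.08491753154838334
0.084 [ 0.2859 -0.3739 -0.1707] 0.08395578963612103
0.083 [-1.5511 -0.4257  7.3809] 0.08355959461333842
contact
[ 0.5055 -0.1819  0.0836] 37.1
```

The drift reached the socket floor at the expected height. Release, retreat and check.

```bash
cat > s12.py <<'E'
from h import *
p=np.array(ctrl.current_tcp_pos())
ctrl.move_gripper(.055); ctrl.movel([p[0],p[1],.22],max_speed=.08); ctrl.wait(.5)
s,w=cam('scene'),cam('wrist'); print(ctrl.current_clock(),ctrl.current_wrist_force())
A=cv2.resize(cv2.convertScaleAbs(s['image'][120:280,140:380],alpha=1.2),None,fx=2,fy=2,interpolation=2)
B=cv2.resize(cv2.convertScaleAbs(w['image'][144:230,215:300],alpha=1.6),(316,320),interpolation=2)
cv2.imwrite('pics/i.png',np.hstack([A,B])); print('handle top px expected in wrist crop',(proj(w,[.5052,-.182,.13])-[215,144])*3.72)
E
python3 s12.py
```

```text
39.975 [-0.15600682 -0.4750246  -0.05562707]
handle top px expected in wrist crop [157.94288511 199.06576196]
```

View pics/i.png

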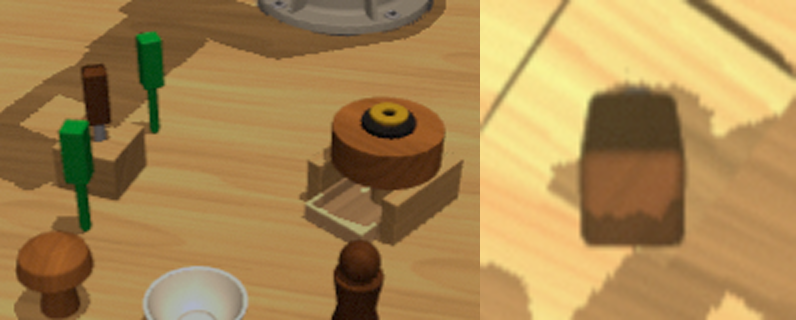

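The drift stands upright in the holder at (97,95), the stub is in the tray at about (375,200), and the mushroom, dish, mill and green look-alikes look undisturbed. Handing in.

```bash
python3 -c "
from rig import ctrl
print(ctrl.close_job())"
```

```text
the job is handed in; nothing more can be done
None
```

The stub is in the tray and the drift stands back in its socket, released; the push peaked at about 10 N at the wrist, nothing else looked moved in the last pictures, and I handed the job in at about 40 s, with no verdict returned.

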